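# Press a dowel pin home with one turn of the pin press

## Robot

A 6-joint arm with a two-finger parallel gripper is mounted at the origin on a cart in front of the work surface, level with it; the furniture and walls round the work are solid. World frame = base frame: x ahead of the robot, y to its left, z up, the work surface at z = 0. Lengths are in mm, angles in rad, forces in N, time in s.
With the tool pointing down it reaches from about 350 to 775 mm from the base axis. Payload 7.3 kg.
Tool frame: the origin (TCP) lies midway between the tips of the shut fingers; the grasp point (between the pads) lies 19 mm behind it (bot.pinch_z is the distance from the TCP to the grasp point, in mm); z points along the fingers, y is the line along which they close (so a half turn about z gives the same grasp; the last joint's range is limited). The gripper opens to 92 mm and grips with 3 to 60 N. Pads are 19 mm wide; open, the fingers measure 130 mm over their backs; the gripper's body (75 mm by 190 mm) begins 47 mm behind the grasp point.
Start: joints at [-1.308, 0.342, 1.524, -0, 1.275, -0.146], TCP at [208.716, -481.75, 226.741] pointing down, gripper open.
Joint ranges: [-2.53, 2.53], [-0.77, 2.02], [0.04, 2.7], [-1, 4.14], [0.28, 2.66], [-3.11, 3.11]. Speed limits (rad/s): [2.57, 2.57, 3.14, 3.14, 3.14, 3.14].

## Interface

Orientations are given as a rotation vector (axis times angle).
In Python, from rig import bot gives the robot as it stands.
- The arm moves only by the shell command python3 -m creep 'ROWS' [FORCE]. ROWS is a JSON list of rows, 1 to 12 of them, each of 7 numbers: dx, dy, dz in mm, then a rotation vector rx, ry, rz in rad, then the opening from 0.0 (shut) to 1.0 (fully open); each row shifts and turns the commanded pose from where the row before left it, along the tool's axes as they then stand; what a row does not reach is not made up. A row lasts 1/10 s, in which the tool goes at most 50 mm and 0.15 rad, less where a joint would pass 70% of its speed; a pose out of reach is approached as far as the arm can. The fingers move at their own pace and stop on an object; FORCE is the grip in N (left out, the last holds). Time passes only in rows, so rows that do not move let the fingers close. It prints the time, the measured TCP pose, the force, the opening and the grip force at its end.
- bot.get_state(): the state, without advancing time (a new reading comes with each control period).
- bot.snapshot(name): name is "scene" or "top" or "wrist"; returns a dict with "pixels" (384x512x3 uint8, blue, green, red), "K" (3x3 intrinsics, pixels), "origin" and "attitude" of the camera in the world. Camera axes: x right, y up, looking along -z (the intrinsics and any distortion apply to the point x, -y, -z); pixel columns grow to the right and rows downward; lengths in mm; the calibration is good to about 2 mm. A picture is of the moment at which its call begins. There is no depth.
- bot.finish_job(): hands the job in; it is judged then, once.
The state is a dict: "t": time; "joint_pos": joint angles; "qd": joint speeds; "joint_torque": joint torques, N m; "position": TCP position; "tool_rot": TCP orientation; "contact_force": force on the tool from outside, world axes, zero at the start; "moment": the same for the moment, N m; "grip_width": opening from 0.0 (shut) to 1.0 (fully open); "finger_force": force on a finger pad.
Only numpy, scipy, OpenCV 4.12 (cv2) and the standard library are available. Lean on these libraries where they do the work, as an engineer would, in place of code of your own. Each camera call takes 0.05 s, during which the arm holds its last target. There are 200 camera calls.

## Task

Set the small pine block in the nest of the green pin press with its proud steel pin facing the ram, then take the handwheel by its handle and turn it clockwise (seen from above) through its one revolution, so that the ram presses the pin flush and draws back. Bring the wheel gently home until its red bumper is pushed fully in and feels solid, but do not force it any further, or the stop slips. Then let go, leave the block in the nest, and leave the other things on the bench alone.

Things in the scene. Friction and masses are not known exactly. Their poses are not given: they have to be found in the camera images.
- press: Green pin press, fixed. Origin on the worktop; z up; +y runs from the nest (y -90 mm) to the handwheel (y +80). Base plate 12 mm thick, x width 80 mm for y -150 to +20, then 120 to y +150. Steel anvil: face at y -120, 64 wide, top at z 44. Ram guide: 44 wide, y -8 to +24, top at z 46. The ram pushes along -y.
- nest (a point): Point on the nest floor (z 12 mm) under the centre of the block when its end is home against the anvil; axes as the press. The nest is a channel along y, 44 mm wide between cheeks 7 mm thick and 12 mm high (y -120 to -76 in the press frame), open above and towards the ram. The ram itself pushes home a block left up to 8 mm short.
- wheel_axis (a point): Point on the wheel's vertical axis, z 105 mm (handle grip height). Grey wheel 140 mm across, rim top z 73, nut to z 81; the bumper at its rim reaches z 80, 92 mm from the axis. Clockwise from above, from one side of the stop round to the other, is one stroke: the handle goes 5.80 to 6.10 rad from its start until the bumper is fully in. The stop's place varies and is not measured: feel for it.
- handle (a point): Grip point on the wheel's upright black handle, which spins freely on its spindle, 58 mm from the wheel axis; 22 mm across, z 79 to 124 mm, this point at z 105. At the start it is more or less on the robot's side of the wheel. Turning takes about 1 N at the handle, 3 to 7 N more while the pin goes in (within the first half turn).
- bumper (a joint): Red bumper on the stop at the wheel's rim: 0 out, 0.05 rad when pushed fully in by the brass lug on the rim (the last 0.05 rad, 3 mm at the handle, of the turn). Held by friction, it stays where pushed; it takes about 7 N at the handle, then it is solid.
- clutch (a joint): Slip of the stop, rad: 0 at the start. It slips for good if the handle is pushed with more than about 23 N when the bumper is fully in.
- ram_tip (a point): Centre of the face of the steel ram (16 mm across, centre 28 mm above the worktop). Drawn back it stands at y -30 mm in the press frame (up to 5 mm farther forward at the start, 3 mm at the end), fully forward at -60 mm. At half a turn it is fully forward.
- block: Small pine block, 40 mm (x) by 60 mm (y) by 32 mm (z), 90 g, origin at the centre of its underside. An 8 mm steel pin stands 14 mm out of the middle of its +y end, 16 mm above its underside; this end must face the ram (block y along press y).
- pin (a joint): How far the pin has been pressed into the block, m: 0 proud, 0.014 flush. It takes about 22 N.
- tape_measure: Yellow tape measure, 67 x 80 x 35 mm, bystander, origin under its centre.
- pliers: Pliers with blue handles, 60 x 181 x 14 mm, bystander, origin under its centre.
- glue_bottle: Yellow glue bottle with orange cap, 62 mm across, 200 mm tall, bystander, origin under its centre.
Not all that is in view belongs to the job. There is more than one size of the block; the job needs the middle-sized.

How it is judged:
By the outcome, as a careful person would: the job done as asked, in the order asked, and still so for the second after the job is handed in, with the robot touching nothing.
It also fails if it takes over 72 s, if anything falls off the work surface, if the arm or the gripper's body presses on something with over 40 N, if the wrist force passes 120 N, or if a joint passes its speed limit or range.

## Working session

There is one attempt and no reset: what is moved stays moved. The work goes in short steps, Python scripts to look and compute and a shell command to move; the robot and the scene stay as the last step left them, time stands still between calls to the robot, and variables do not carry over. Pictures are saved under pics/ and viewed, at most 10 in all, crops included, and the job is handed in when it is done.

```bash
mkdir -p pics; ls
python3 - <<'E'
from rig import bot
import cv2
for n in("scene","top"):
    s=bot.snapshot(n); cv2.imwrite(f"pics/{n}0.png",s["pixels"]); print(n,s["K"],s["origin"],s["attitude"],[k for k in s])
print(bot.get_state(),bot.pinch_z)
E
```

```text
pics
scene [[426.47045014   0.         258.85309038]
 [  0.         426.47045014 187.39892631]
 [  0.           0.           1.        ]] [  97.21871641  646.97095518 1066.43048263] [ 0.25742233 -0.93005424 -2.47771043] ['pixels', 'K', 'origin', 'attitude']
top [[383.61919662   0.         252.90576553]
 [  0.         383.61919662 196.30244209]
 [  0.           0.           1.        ]] [ 384.85760529  -51.02011452 1079.39658585] [ 0.09726941 -0.11005601 -1.5954982 ] ['pixels', 'K', 'origin', 'attitude']
{'t': 0.1, 'joint_pos': array([-1.30803100e+00,  3.42646458e-01,  1.52488102e+00, -9.16044506e-06,
        1.27539569e+00, -1.45974231e-01]), 'qd': array([ 0.00091298, -0.00171053, -0.00157685,  0.00093497, -0.00102689,
        0.00030105]), 'joint_torque': array([ 1.71082142e-03, -4.32003772e+01, -2.44694388e+01,  7.19210249e-02,
        5.25989290e-02, -4.57618762e-05]), 'position': array([ 208.60289553, -481.40338223,  226.13200255]), 'tool_rot': array([-3.07491227e+00, -6.37321168e-01,  1.35657501e-04]), 'contact_force': array([ 0.1514682 , -0.47534889,  0.26200549]), 'moment': array([ 0.00558152, -0.00058746, -0.05741425]), 'finger_force': 0.0, 'grip_width': 1.004250069198113} 18.8
```

View pics/top0.png

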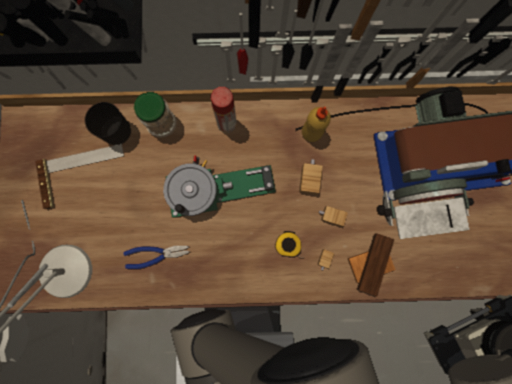

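View pics/scene0.png

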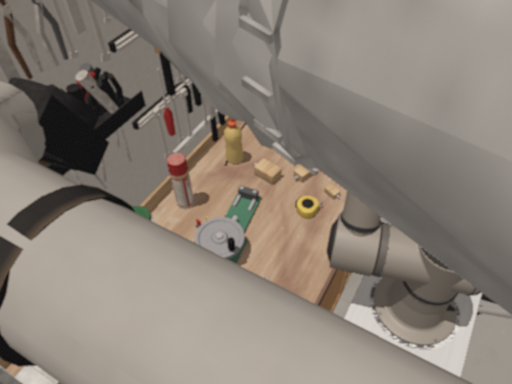

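The top view shows the press with its wheel at about (190,188) and the nest end near (268,180). There are three blocks, at (311,178), (334,216) and (326,258), and the middle-sized one is likely the one at (334,216). The handle is at about (180,210). I'll zoom in.

```bash
cat > h.py <<'E'
import numpy as np, cv2
from scipy.spatial.transform import Rotation as R
from rig import bot
def ray(s,u,v):
    K=s["K"]; d=np.array([(u-K[0,2])/K[0,0],-(v-K[1,2])/K[1,1],-1.]); return R.from_rotvec(s["attitude"]).apply(d)
def px2w(s,u,v,z):
    d=ray(s,u,v); o=np.array(s["origin"]); return (o+d*(z-o[2])/d[2])
def w2px(s,p):
    q=R.from_rotvec(s["attitude"]).inv().apply(np.atleast_2d(p)-s["origin"]); K=s["K"]
    return np.c_[K[0,2]-K[0,0]*q[:,0]/q[:,2],K[1,2]+K[1,1]*q[:,1]/q[:,2]]
E
python3 - <<'E'
from h import *
s=bot.snapshot("top")
c=s["pixels"][145:275,160:350]
cv2.imwrite("pics/topc.png",cv2.resize(c,None,fx=4.2,fy=4.2,interpolation=cv2.INTER_CUBIC))
for u,v,z in [(334,216,32),(190,188,73),(268,180,44)]: print(px2w(s,u,v,z))
E
```

```text
[ 462.91334218 -282.00686132   32.        ]
[544.52255608 105.06316746  73.        ]
[ 565.60069431 -103.90051763   44.        ]
```

View pics/topc.png

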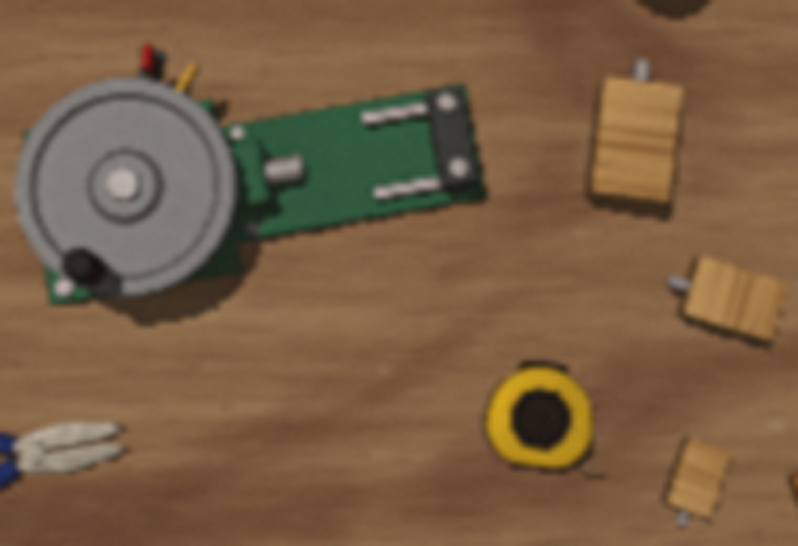

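The crop shows the middle block with top corners at about (703,255), (783,278), (768,340) and (686,315), and its pin to the left at (678,285). Also visible are the anvil at (430–480, 86–186), the wheel centre at (124,185), the handle at (83,265) and the red bumper at (148,58).

Run:
```python
from h import *
s=bot.snapshot("top")
f=lambda u,v,z: px2w(s,160+(u+.5)/4.2-.5,145+(v+.5)/4.2-.5,z).round(1)
for n,u,v,z in [("b",703,255,32),("b",783,278,32),("b",768,338,32),("b",686,315,32),("pin",672,284,16),
 ("anv",430,92,44),("anv",464,86,44),("anv",480,180,44),("anv",446,186,44),("ramtip",300,168,28),("rim",126,187,73),("nut",122,184,81),("handle",83,263,124),("bump",148,55,80),("lug",187,70,73)]: print(n,f(u,v,z))
```

```text
b [ 492.8 -264.4   32. ]
b [ 476.3 -315.9   32. ]
b [ 437.4 -303.8   32. ]
b [ 453.8 -251.2   32. ]
pin [ 475.7 -246.    16. ]
anv [603.6 -88.6  44. ]
anv [ 607.1 -111.    44. ]
anv [ 544.5 -119.4   44. ]
anv [541.1 -97.1  44. ]
ramtip [558.1  -1.8  28. ]
rim [541.5 106.1  73. ]
nut [542.2 107.3  81. ]
handle [488.5 124.  124. ]
bump [624.6  90.6  80. ]
lug [615.9  66.8  73. ]
```

```bash
cat >> h.py <<'E'
def delta(pos,yaw):
    "tool shift then turn to reach pos with tool y at yaw (deg, mod 180), tool down"
    st=bot.get_state(); M=R.from_rotvec(st["tool_rot"]); c=np.cos(np.radians(yaw)); s_=np.sin(np.radians(yaw))
    out=[]
    for sg in (1,-1):
        y=sg*np.array([c,s_,0]); z=np.array([0,0,-1.]); T=R.from_matrix(np.c_[np.cross(y,z),y,z]); out.append((M.inv()*T).as_rotvec())
    r=min(out,key=np.linalg.norm)
    print("t",st["t"],"pos",st["position"].round(1),"shift",M.inv().apply(np.array(pos)-st["position"]).round(1),"turn",r.round(3),"F",st["contact_force"].round(1),"j6",st["joint_pos"][5].round(2))
E
python3 - <<'E'
from h import *
delta([464,-286,220],-17.5)
E
```

```text
t 0.2 pos [ 208.6 -481.5  226.3] shift [312.  -77.9   6.4] turn [-0.001 -0.    -0.857] F [-0.3  1.1  0.6] j6 -0.15
```

```bash
python3 -m creep '[[39,-9.75,0.8,0,0,0,1],[39,-9.75,0.8,0,0,0,1],[39,-9.75,0.8,0,0,0,1],[39,-9.75,0.8,0,0,0,1],[39,-9.75,0.8,0,0,0,1],[39,-9.75,0.8,0,0,0,1],[39,-9.75,0.8,0,0,0,1],[39,-9.75,0.8,0,0,0,1]]'; python3 -m creep '[[0,0,0,0,0,-0.143,1],[0,0,0,0,0,-0.143,1],[0,0,0,0,0,-0.143,1],[0,0,0,0,0,-0.143,1],[0,0,0,0,0,-0.143,1],[0,0,0,0,0,-0.142,1],[0,0,0,0,0,0,1],[0,0,0,0,0,0,1]]'
python3 - <<'E'
from h import *
delta([464,-286,220],-17.5)
s=bot.snapshot("wrist"); cv2.imwrite("pics/w1.png",s["pixels"]); print(s["origin"],s["attitude"]); print(w2px(s,[[464,-286,32],[464,-286,0]]))
E
```

```text
t: 1.0
position: [465.1, -284.9, 220.2]
tool_rot: [-3.076, -0.638, 0.0]
contact_force: [0.4, 0.2, -0.2]
grip_width: 1.0
finger_force: 0.0
t: 1.8
position: [464.0, -286.1, 220.2]
tool_rot: [-2.536, -1.853, 0.0]
contact_force: [-0.2, 0.7, -0.3]
grip_width: 0.999
finger_force: 0.0
t 1.8 pos [ 464.  -286.1  220.2] shift [0.1 0.  0.2] turn [-0.    -0.    -0.003] F [-0.2  0.7 -0.3] j6 -0.38
[ 486.27003624 -214.89939002  377.27437492] [-0.27540746  0.04279232 -0.30672841]
[[257.62837197 168.02216166]
 [257.60024751 162.38649586]]
```

View pics/w1.png

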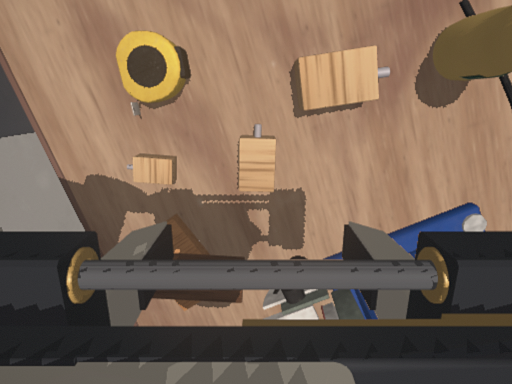

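The wrist view shows the middle block with corners at about (240,138), (275,139), (275,192) and (239,192), and its pin tip at (258,125). It lies square between the fingers.

Run:
```python
from h import *
s=bot.snapshot("wrist")
hsv=cv2.cvtColor(s["pixels"],cv2.COLOR_BGR2HSV)
g=s["pixels"].astype(int)
for v in (145,155,165,175,185): print(v,[int(x) for x in g[v,232:284,2]])
print([int(x) for x in g[118:205,257,2]])
for p in [(240,138),(275,139),(275,192),(239,192)]: print(px2w(s,*p,32).round(1))
print("pin",px2w(s,258,125,16).round(1))
```

```text
145 [178, 178, 180, 182, 167, 109, 118, 179, 225, 221, 219, 220, 219, 219, 219, 220, 220, 220, 220, 220, 220, 220, 221, 220, 221, 220, 220, 220, 220, 219, 220, 220, 220, 219, 220, 220, 220, 221, 221, 221, 221, 222, 221, 204, 174, 179, 176, 172, 174, 177, 178, 179]
155 [165, 171, 175, 178, 169, 129, 118, 179, 223, 219, 218, 218, 218, 218, 218, 217, 218, 218, 217, 218, 218, 218, 218, 218, 218, 219, 219, 219, 218, 219, 219, 219, 219, 219, 218, 219, 219, 218, 218, 218, 218, 219, 217, 186, 177, 176, 175, 175, 177, 178, 178, 177]
165 [168, 167, 168, 171, 173, 163, 121, 173, 218, 216, 215, 214, 214, 214, 214, 214, 214, 213, 213, 213, 213, 214, 214, 215, 215, 215, 215, 216, 215, 214, 214, 215, 215, 216, 216, 216, 216, 217, 216, 216, 218, 219, 209, 165, 177, 181, 179, 178, 177, 175, 175, 174]
175 [161, 163, 162, 164, 167, 155, 124, 188, 212, 210, 209, 210, 209, 210, 210, 209, 211, 210, 210, 211, 210, 210, 211, 211, 211, 210, 212, 212, 211, 211, 211, 211, 211, 210, 210, 212, 210, 209, 211, 212, 213, 206, 183, 177, 176, 176, 175, 176, 178, 179, 179, 177]
185 [159, 157, 156, 159, 159, 133, 121, 184, 201, 200, 199, 201, 201, 201, 200, 202, 204, 204, 205, 204, 206, 207, 205, 206, 206, 206, 207, 207, 207, 206, 207, 207, 207, 209, 208, 209, 208, 208, 209, 209, 210, 201, 172, 178, 179, 178, 175, 174, 177, 177, 178, 178]
[171, 169, 167, 167, 169, 158, 165, 179, 183, 183, 182, 183, 185, 185, 184, 185, 186, 186, 184, 152, 177, 221, 226, 221, 219, 220, 221, 220, 220, 220, 220, 217, 214, 212, 213, 216, 217, 219, 219, 219, 219, 219, 216, 204, 178, 183, 203, 215, 215, 215, 193, 171, 171, 189, 207, 212, 211, 210, 211, 211, 212, 205, 202, 208, 210, 208, 208, 206, 197, 184, 187, 198, 200, 189, 185, 186, 139, 103, 104, 106, 103, 110, 167, 191, 142, 103, 102]
[ 455.9 -248.9   32. ]
[ 491.5 -261.3   32. ]
[ 474.3 -318.3   32. ]
[ 435.6 -306.    32. ]
pin [ 478.2 -242.9   16. ]
```

Run:
```python
from h import *
delta([464.4,-283.7,15.5],-17.2)
```

```text
t 1.9 pos [ 464.  -286.1  220.2] shift [  2.5  -0.3 204.7] turn [-0.     0.    -0.008] F [0.5 0.5 0.4] j6 -0.39
```

```bash
python3 -m creep '[[2.5,-0.3,40,0,0,-0.008,1],[0,0,40,0,0,0,1],[0,0,40,0,0,0,1],[0,0,40,0,0,0,1],[0,0,25,0,0,0,1],[0,0,12,0,0,0,1],[0,0,7.7,0,0,0,1],[0,0,0,0,0,0,1],[0,0,0,0,0,0,0],[0,0,0,0,0,0,0],[0,0,0,0,0,0,0],[0,0,0,0,0,0,0]]' 30;  python3 -m creep '[[0,0,0,0,0,0,0],[0,0,0,0,0,0,0],[0,0,0,0,0,0,0],[0,0,0,0,0,0,0]]'
```

```text
t: 3.1
position: [464.8, -283.9, 16.3]
tool_rot: [2.525, 1.868, 0.0]
contact_force: [1.0, 0.7, 0.4]
grip_width: 0.702
finger_force: 0.0
t: 3.5
position: [464.5, -283.7, 15.7]
tool_rot: [2.526, 1.868, -0.0]
contact_force: [-0.4, 0.4, 1.9]
grip_width: 0.433
finger_force: 29.8
```

```bash
python3 -m creep '[[0,0,-15,0,0,0,0],[0,0,-35,0,0,0,0],[0,0,-40,0,0,0,0],[0,0,-40,0,0,0,0],[0,0,0,0,0,0,0]]'
python3 - <<'E'
from h import *
s=bot.snapshot("top")
print("glue",px2w(s,315,137,10),"spray",px2w(s,228,125,10), px2w(s,221,93,200))
delta([567,-61,146],8.3)
delta([470,-61,146],8.3)
E
```

```text
t: 4.0
position: [466.9, -285.6, 151.1]
tool_rot: [2.517, 1.862, 0.004]
contact_force: [-0.2, -0.3, -0.5]
grip_width: 0.43
finger_force: 29.8
glue [ 693.24200526 -244.80667675   10.        ] spray [735.2946986    4.34880385  10.        ] [752.75930838   9.75809001 200.        ]
t 4.05 pos [ 465.7 -284.6  148.2] shift [243.5  31.4   1.8] turn [ 0.005  0.003 -0.442] F [ 0.  -0.2 -1.8] j6 -0.39
t 4.05 pos [ 465.7 -284.6  148.2] shift [215.1 -61.3   1.4] turn [ 0.005  0.003 -0.442] F [ 0.  -0.2 -1.8] j6 -0.39
```

```bash
python3 -m creep '[[32.5,14,0.4,0,0,0,0],[32.5,14,0.4,0,0,0,0],[32.5,14,0.4,0,0,0,0],[32.5,14,0.4,0,0,0,0],[32.5,14,0.4,0,0,0,0],[0,0,0,0,0,-0.147,0],[0,0,0,0,0,-0.147,0],[0,0,0,0,0,-0.147,0],[0,0,0,0,0,0,0],[0,0,0,0,0,0,0]]'
python3 - <<'E'
from h import *
delta([567,-61,146],8.3)
s=bot.snapshot("wrist"); cv2.imwrite("pics/w2.png",s["pixels"])
p0=np.array([542,107,0]);a=np.radians(8.4);ex=np.array([np.cos(a),np.sin(a),0]);ey=np.array([-np.sin(a),np.cos(a),0])
P=lambda x,y,z:p0+ex*x+ey*(y-80)+[0,0,z]
print(w2px(s,[P(-32,-120,44),P(32,-120,44),P(-22,-76,24),P(22,-76,24),P(0,-30,28)]).round(1))
E
```

```text
t: 5.05
position: [578.3, -148.6, 142.3]
tool_rot: [-2.059, -2.37, 0.001]
contact_force: [0.4, -0.1, -0.9]
grip_width: 0.433
finger_force: 29.8
t 5.05 pos [ 578.3 -148.6  142.3] shift [88.3  1.  -3.6] turn [-0.002 -0.001 -0.005] F [ 0.4 -0.1 -0.9] j6 -0.52
[[217.9 120.2]
 [299.6 119.6]
 [231.1  62.8]
 [285.7  62.4]
 [258.1  -3.2]]
```

View pics/w2.png

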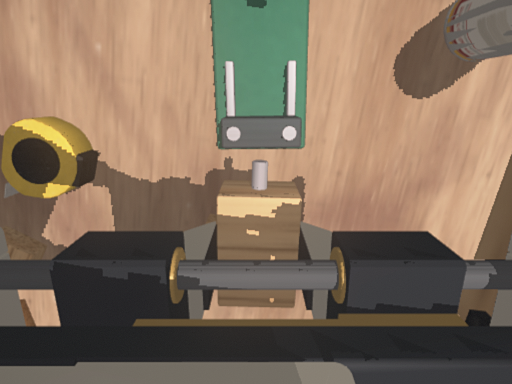

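The wrist view shows the block held square with its pin pointing forward at (260,175). The anvil's front edge runs (222,117)–(301,118), and the cheeks are bars at columns 226–234 and 288–295, rows 62–115. I'll refine the lateral offset to sub-pixel.

Run:
```python
from h import *
s=bot.snapshot("wrist"); g=s["pixels"].astype(int)
for v in (75,90,105): print(v,g[v,220:242,2],g[v,280:302,2])
print("anv rows col 240", g[108:124,242,2], "col280",g[108:124,282,2])
for v in (130,140):print("anv",v,g[v,214:226,2],g[v,296:308,2])
for v in (200,208):print("blk",v,g[v,210:226,2],g[v,292:308,2])
for v in (165,175):print("pin",v,g[v,246:274,2])
```

```text
75 [ 99  99  99  91  74 126 201 223 224 228 233 236 229 171 107  93  94  97
  98  97  96  97] [ 94  95  89  59  55  61  80 124 201 234 233 233 235 239 240 197 100  92
  97  98 100  99]
90 [100 100  99  96  77 107 185 214 221 224 228 233 236 204 116  94  96  96
  96  94  96  96] [ 98  99  91  62  59  66  94 140 206 232 230 232 233 237 227 144  95  96
  98  98 100  98]
105 [100 101 100 103  94  72 118 195 220 220 223 227 229 215 151 102  95  97
  97  98  99  99] [ 97  98 100  96  74  67 105 162 210 226 226 227 231 235 207 102  94  99
  99  99 100 100]
anv rows col 240 [ 99 100 100  97  99  99  98  91  77  75  96 107 109 110 110 108] col280 [ 99 100  96  93  93  95  94  80  70  81  99 110 115 113 113 112]
anv 130 [198 184 103  85  90  76  75  82 101 111 109 106] [116 108 111 107  99  94  98  93 111 172 211 209]
anv 140 [190 195 180  87  71  74  75  81  97 105 108 107] [110 110 111 103 100 102  96  91 129 208 206 201]
blk 200 [104 103 105 103 101  99 131 213 238 237 235 235 235 235 235 235] [242 242 242 242 242 243 246 245 204 162 108 137 197 198 194 190]
blk 208 [104 101  99 101 102 100 128 205 236 236 234 234 234 233 234 233] [142 141 143 142 142 142 142 142 138 117 106 132 191 189 186 186]
pin 165 [207 205 203 201 200 188 132 134 151 166 179 185 194 203 209 208 207 206
 202 190 181 171 192 213 211 211 210 206]
pin 175 [116 116 114 113 124 149 123 142 160 174 182 190 199 206 209 209 207 204
 196 184 175 170 209 211 211 211 210 209]
```

Run:
```python
from h import *
s=bot.snapshot("wrist"); st=bot.get_state(); M=R.from_rotvec(st["tool_rot"]); T=st["position"]
f=lambda n,u,v,z: print(n,M.inv().apply(px2w(s,u,v,z)-T).round(2),px2w(s,u,v,z).round(1))
zb=T[2]-15.6
f("cheek75",260.3,75,24);f("cheek105",260.4,105,24)
f("Lout75",225.3,75,24);f("Rout75",295.4,75,24)
f("blk200",258.5,200,zb+32);f("blkL",216.5,200,zb+32);f("blkR",300.5,200,zb+32);f("pin165",259.6,165,zb+18);f("pinTip",259.6,160.5,zb+16)
f("anvL",221.5,117,44);f("anvR",301,116.5,44)
f("cheekend",230,62.5,24)
```

```text
cheek75 [ 92.69   2.4  119.17] [567.9 -56.7  24. ]
cheek105 [ 69.01   2.54 119.16] [571.4 -80.1  24. ]
Lout75 [ 92.71 -26.16 119.19] [539.7 -60.7  24. ]
Rout75 [ 92.68  31.04 119.15] [596.3 -52.7  24. ]
blk200 [ 29.37   0.48 -16.39] [ 575.1 -119.7  159.5]
blkL [ 29.38 -18.93 -16.38] [ 555.8 -122.4  159.5]
blkR [ 29.36  19.88 -16.4 ] [ 594.3 -116.9  159.5]
pin165 [42.95  1.06 -2.39] [ 573.7 -106.1  145.5]
pinTip [44.82  1.07 -0.39] [ 573.5 -104.3  143.5]
anvL [ 60.34 -28.11  99.18] [542.3 -93.   44. ]
anvR [60.7  34.16 99.14] [603.9 -83.9  44. ]
cheekend [102.24 -22.1  119.19] [542.3 -50.7  24. ]
```

```bash
python3 -m creep '[[30,1.7,0,0,0,-0.006,0],[35,0,0,0,0,0,0],[28.5,0,0,0,0,0,0],[0,0,40,0,0,0,0],[0,0,35,0,0,0,0],[0,0,15,0,0,0,0],[0,0,5,0,0,0,0],[0,0,0,0,0,0,0],[0,0,0,0,0,0,0]]'
python3 - <<'E'
from h import *
delta([567,-58,28],8.3)
s=bot.snapshot("wrist"); cv2.imwrite("pics/w3.png",s["pixels"])
E
```

```text
t: 6.1
position: [567.7, -56.4, 49.7]
tool_rot: [2.048, 2.38, 0.001]
contact_force: [0.3, 1.3, -0.8]
grip_width: 0.432
finger_force: 29.8
t 6.1 pos [567.7 -56.4  49.7] shift [-1.5 -0.9 21.7] turn [0.002 0.001 0.004] F [ 0.3  1.3 -0.8] j6 -0.38
```

View pics/w3.png

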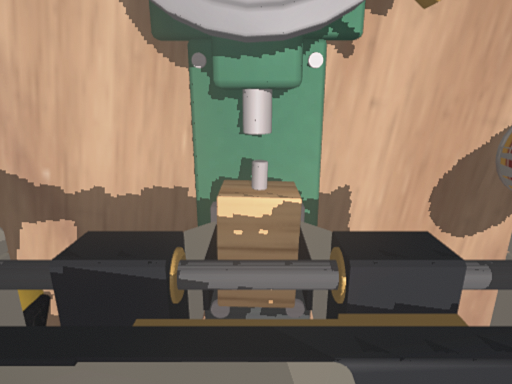

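The wrist view shows the pin at (260,175) lined up behind the ram, whose tip is at (257,132). The anvil bolts are visible behind the block at (221,310) and (297,310). I'll check the lateral offset numerically.

Run:
```python
from h import *
s=bot.snapshot("wrist"); st=bot.get_state(); M=R.from_rotvec(st["tool_rot"]); T=st["position"]; g=s["pixels"].astype(int)
for v in (100,120): print(v,g[v,238:276,2])
print("pin",g[172,246:274,2]); print("base",g[150,188:204,2],g[150,316:330,2]); print("ramtip",g[124:140,257,2])
f=lambda n,u,v,z: print(n,M.inv().apply(px2w(s,u,v,z)-T).round(2),px2w(s,u,v,z).round(1))
zb=T[2]-15.6
f("ram100",257.3,100,30);f("ram120",257.3,120,30);f("ramtip",257.3,133,28);f("pin",259.6,172,zb+18)
f("bL",195,150,12);f("bR",322,150,12);f("scrL",199,60,20);f("scrR",316,60,20)
```

```text
100 [ 62  60  59  61  82 125 148 156 165 172 180 188 194 202 206 214 216 219
 223 225 223 220 218 216 214 207 198 193 189 184 177 169 157 125  94  92
  95  95]
120 [ 64  62  62  61  77 121 146 153 164 173 179 189 196 203 209 214 200 156
 223 227 223 220 217 215 210 205 198 193 187 181 172 165 148 117  93  94
  95  94]
pin [ 70  68  69  70  68  79 119 141 155 169 179 187 197 205 207 207 205 205
 197 187 176 128  97  98 100 100 100 101]
base [199 199 197 199 190 124  84  88  94 100  98  97  97  98  98  98] [100 101  97  90 114 183 213 212 211 213 214 214 212 208]
ramtip [225 226 226 226 226 226 226 228 230 207 125  61  83  96  95  94]
ram100 [7.356e+01 4.000e-02 1.982e+01] [556.8  16.4  30. ]
ram120 [6.310e+01 4.000e-02 1.983e+01] [558.4   6.   30. ]
ramtip [5.590e+01 4.000e-02 2.184e+01] [559.5  -1.1  28. ]
pin [39.28  1.18 -2.44] [563.  -17.3  52.3]
bL [ 43.9  -38.16  37.76] [523.5 -18.7  12. ]
bR [43.87 39.76 37.94] [600.6  -7.1  12. ]
scrL [ 94.52 -31.76  29.73] [522.3  32.4  20. ]
scrR [94.53 32.1  29.88] [585.4  41.9  20. ]
```

```bash
python3 -m creep '[[0,-1.3,2,0,0,0,0],[0,0,6,0,0,0,0],[0,0,4,0,0,0,0],[0,0,3,0,0,0,0],[0,0,0,0,0,0,0],[0,0,0,0,0,0,0]]';python3 -m creep '[[0,0,3,0,0,0,0],[0,0,2,0,0,0,0],[0,0,0,0,0,0,0]]'
python3 - <<'E'
from h import *
delta([567,-58,28],8.3)
E
```

```text
t: 6.8
position: [566.2, -56.4, 33.5]
tool_rot: [2.048, 2.381, 0.001]
contact_force: [4.1, 0.3, -3.4]
grip_width: 0.432
finger_force: 29.7
t: 7.1
position: [566.2, -56.4, 28.7]
tool_rot: [2.048, 2.381, 0.001]
contact_force: [4.9, -0.2, -0.5]
grip_width: 0.434
finger_force: 29.7
t 7.1 pos [566.2 -56.4  28.7] shift [-1.8  0.6  0.7] turn [0.001 0.001 0.005] F [ 4.9 -0.2 -0.5] j6 -0.38
```

```bash
python3 -m creep '[[0,0.6,0,0,0,0,0],[0,0,0.8,0,0,0,0],[0,0,0,0,0,0,0],[0,0,0,0,0,0,0]]'
python3 - <<'E'
from h import *
delta([567,-58,28],8.3)
E
```

```text
t: 7.5
position: [566.2, -56.2, 27.8]
tool_rot: [2.049, 2.381, -0.0]
contact_force: [2.6, 0.7, 1.3]
grip_width: 0.433
finger_force: 29.7
t 7.5 pos [566.2 -56.2  27.8] shift [-1.9  0.6 -0.2] turn [0.    0.    0.005] F [2.6 0.7 1.3] j6 -0.38
```

```bash
python3 -m creep '[[0,0,0,0,0,0,0.65],[0,0,0,0,0,0,0.65],[0,0,0,0,0,0,0.65],[0,0,-15,0,0,0,0.65],[0,0,-40,0,0,0,0.65],[0,0,-45,0,0,0,0.65],[0,0,-45,0,0,0,0.65],[0,0,0,0,0,0,0.65],[0,0,0,0,0,0,0.65]]'
python3 - <<'E'
from h import *
delta([488,124,106],0)
s=bot.snapshot("wrist"); cv2.imwrite("pics/w4.png",s["pixels"])
E
```

```text
t: 8.4
position: [566.1, -56.2, 173.5]
tool_rot: [2.048, 2.381, 0.001]
contact_force: [-0.0, -0.4, -0.4]
grip_width: 0.647
finger_force: 0.0
t 8.4 pos [566.1 -56.2 173.5] shift [189.9 -50.4  67.4] turn [0.001 0.001 0.15 ] F [-0.  -0.4 -0.4] j6 -0.38
```

View pics/w4.png

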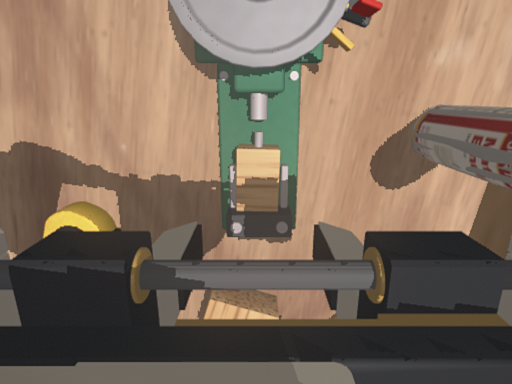

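The wrist view shows the block seated in the nest between the cheeks, with its rear end at row 211 against the anvil and its pin facing the ram. Next I'll turn the gripper and look at the handle.

```bash
python3 -m creep '[[0,0,0,0,0,0.1435,0.65],[0,0,0,0,0,0.1435,0.65],[0,0,0,0,0,0.1435,0.65],[0,0,0,0,0,0.1435,0.65],[0,0,0,0,0,0.1435,0.65],[0,0,0,0,0,0.1435,0.65],[0,0,0,0,0,0.1435,0.65],[0,0,0,0,0,0.1435,0.65],[0,0,0,0,0,0.1435,0.65],[0,0,0,0,0,0.1435,0.65],[0,0,0,0,0,0.1435,0.65],[0,0,0,0,0,0.1435,0.65]]'; python3 -m creep '[[-19,-45,0,0,0,0,0.65],[-19,-45,0,0,0,0,0.65],[-19,-45,0,0,0,0,0.65],[-19,-45,0,0,0,0,0.65],[0,0,0,0,0,0,0.65],[0,0,0,0,0,0,0.65]]';python3 - <<'E'
from h import *
delta([488,124,106],-90)
s=bot.snapshot("wrist"); cv2.imwrite("pics/w5.png",s["pixels"])
print(w2px(s,[[488.5,124,124],[541.5,107.5,81]]).round(1))
E
```

```text
t: 9.65
position: [564.8, -55.9, 170.3]
tool_rot: [-3.141, 0.011, 0.008]
contact_force: [-0.1, 0.4, 0.8]
grip_width: 0.654
finger_force: 0.0
t: 10.25
position: [489.2, 124.6, 171.3]
tool_rot: [3.141, 0.002, -0.005]
contact_force: [1.0, -0.5, 0.1]
grip_width: 0.654
finger_force: 0.0
t 10.25 pos [489.2 124.6 171.3] shift [-1.   0.5 65.3] turn [0.001 0.003 0.001] F [ 1.  -0.5  0.1] j6 1.67
[[259.3 211.6]
 [280.8 126.8]]
```

View pics/w5.png

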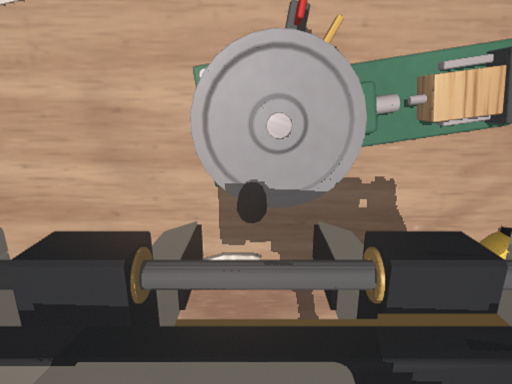

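The wrist view shows the wheel nut at (279.5,125), as predicted, and the black handle as a blob with columns 238–267 and rows 182–222. I'll fit its angle on the 58 mm circle.

Run:
```python
from h import *
s=bot.snapshot("wrist"); ax=px2w(s,279.5,125,81); print("axis",ax, px2w(s,191.5,116,73),px2w(s,366,116,73))
m=(s["pixels"].max(2)<45)[175:228,225:280].astype(np.uint8); n,l,st,c=cv2.connectedComponentsWithStats(m); print(st+np.array([225,175,0,0,0]),c+[225,175])
for a in range(154,172,3):
    t=np.radians(a); p=ax[:2]+58*np.array([np.cos(t),np.sin(t)])
    print(a,p.round(1),w2px(s,[[*p,z] for z in (79,105,124)]).round(1).tolist())
```

```text
axis [543.5436497  107.40926298  81.        ] [549.82100272 175.73218466  73.        ] [549.78016934  39.38931201  73.        ]
[[ 225  175   55   53 2913]
 [ 263  212    1    1    1]
 [ 261  215    1    1    1]] [[251.99313423 200.99141778]
 [263.         212.        ]
 [261.         215.        ]]
154 [491.4 132.8] [[246.9, 189.9], [245.8, 199.8], [244.8, 208.5]]
157 [490.2 130.1] [[250.3, 191.4], [249.6, 201.4], [248.9, 210.2]]
160 [489.  127.2] [[253.8, 192.7], [253.4, 202.9], [253.1, 211.7]]
163 [488.1 124.4] [[257.3, 193.8], [257.3, 204.1], [257.3, 213.1]]
166 [487.3 121.4] [[260.9, 194.8], [261.3, 205.1], [261.6, 214.2]]
169 [486.6 118.5] [[264.5, 195.5], [265.3, 206.0], [266.0, 215.1]]
```

```bash
python3 -m creep '[[0,-2.9,30,0,0,0,0.65],[0,0,30,0,0,0,0.65],[0,0,16,0,0,0,0.65],[0,0,8,0,0,0,0.65],[0,0,0,0,0,0,0.65],[0,0,0,0,0,0,0],[0,0,0,0,0,0,0],[0,0,0,0,0,0,0],[0,0,0,0,0,0,0],[0,0,0,0,0,0,0]]' 40
python3 - <<'E'
from h import *
delta([489,127.5,87],-90)
s=bot.snapshot("wrist"); cv2.imwrite("pics/w6.png",s["pixels"])
E
```

```text
t: 11.35
position: [490.5, 127.0, 89.2]
tool_rot: [-3.141, 0.002, -0.001]
contact_force: [0.2, 3.4, 0.4]
grip_width: 0.266
finger_force: 1.3
t 11.35 pos [490.5 127.   89.2] shift [-1.5 -0.5  2.2] turn [-0.    -0.001 -0.001] F [0.2 3.4 0.4] j6 1.67
```

View pics/w6.png

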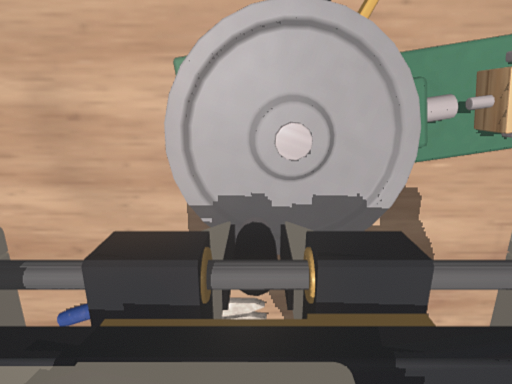

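The handle, at (257,255), is between the closing fingers. I'll finish the grip.

```bash
python3 -m creep '[[0,0,0,0,0,0,0],[0,0,0,0,0,0,0],[0,0,0,0,0,0,0]]' 40
python3 - <<'E'
from h import *
delta([489,127.5,87],-90)
c=np.array([543,107.5]); p=bot.get_state()["position"][:2]
r=np.linalg.norm(p-c);a=np.degrees(np.arctan2(*(p-c)[::-1]));print(r,a)
# circle rows, tool x=+x, tool y=-y ; radius 58 about c, from current
A=a; q=p
for k in range(36):
    A-=10; t=np.radians(A); n=c+58*np.array([np.cos(t),np.sin(t)]); d=n-q; q=n; print(k,round(A,1),[round(d[0],1),round(-d[1],1)])
E
```

```text
t: 11.7
position: [490.4, 127.0, 89.1]
tool_rot: [-3.141, 0.002, -0.001]
contact_force: [-1.0, 1.8, 4.4]
grip_width: 0.229
finger_force: 40.0
t 11.7 pos [490.4 127.   89.1] shift [-1.5 -0.5  2.1] turn [-0.    -0.    -0.001] F [-1.   1.8  4.4] j6 1.67
56.04820915941014 159.6529221527067
0 149.7 [np.float64(2.5), np.float64(-9.8)]
1 139.7 [np.float64(5.8), np.float64(-8.2)]
2 129.7 [np.float64(7.2), np.float64(-7.1)]
3 119.7 [np.float64(8.3), np.float64(-5.7)]
4 109.7 [np.float64(9.2), np.float64(-4.2)]
5 99.7 [np.float64(9.8), np.float64(-2.6)]
6 89.7 [np.float64(10.1), np.float64(-0.8)]
7 79.7 [np.float64(10.1), np.float64(0.9)]
8 69.7 [np.float64(9.7), np.float64(2.7)]
9 59.7 [np.float64(9.1), np.float64(4.3)]
10 49.7 [np.float64(8.2), np.float64(5.8)]
11 39.7 [np.float64(7.1), np.float64(7.2)]
12 29.7 [np.float64(5.7), np.float64(8.3)]
13 19.7 [np.float64(4.2), np.float64(9.2)]
14 9.7 [np.float64(2.6), np.float64(9.8)]
15 -0.3 [np.float64(0.8), np.float64(10.1)]
16 -10.3 [np.float64(-0.9), np.float64(10.1)]
17 -20.3 [np.float64(-2.7), np.float64(9.7)]
18 -30.3 [np.float64(-4.3), np.float64(9.1)]
19 -40.3 [np.float64(-5.8), np.float64(8.2)]
20 -50.3 [np.float64(-7.2), np.float64(7.1)]
21 -60.3 [np.float64(-8.3), np.float64(5.7)]
22 -70.3 [np.float64(-9.2), np.float64(4.2)]
23 -80.3 [np.float64(-9.8), np.float64(2.6)]
24 -90.3 [np.float64(-10.1), np.float64(0.8)]
25 -100.3 [np.float64(-10.1), np.float64(-0.9)]
26 -110.3 [np.float64(-9.7), np.float64(-2.7)]
27 -120.3 [np.float64(-9.1), np.float64(-4.3)]
28 -130.3 [np.float64(-8.2), np.float64(-5.8)]
29 -140.3 [np.float64(-7.1), np.float64(-7.2)]
30 -150.3 [np.float64(-5.7), np.float64(-8.3)]
31 -160.3 [np.float64(-4.2), np.float64(-9.2)]
32 -170.3 [np.float64(-2.6), np.float64(-9.8)]
33 -180.3 [np.float64(-0.8), np.float64(-10.1)]
34 -190.3 [np.float64(0.9), np.float64(-10.1)]
35 -200.3 [np.float64(2.7), np.float64(-9.7)]
```

```bash
python3 -m creep '[[1.3,-5,0,0,0,0,0],[1.8,-4.7,0,0,0,0,0],[5.8,-8.2,0,0,0,0,0],[7.2,-7.1,0,0,0,0,0]]'; python3 -m creep '[[8.3,-5.7,0,0,0,0,0],[9.2,-4.2,0,0,0,0,0]]'
```

```text
t: 12.1
position: [507.4, 152.2, 89.1]
tool_rot: [3.141, -0.002, 0.001]
contact_force: [1.8, -5.0, 4.9]
grip_width: 0.227
finger_force: 40.0
t: 12.3
position: [524.6, 162.5, 89.0]
tool_rot: [3.141, -0.001, -0.0]
contact_force: [-0.2, -3.4, 7.6]
grip_width: 0.224
finger_force: 40.0
```

```bash
python3 -m creep '[[9.8,-2.6,0,0,0,0,0],[10.1,-0.8,0,0,0,0,0],[10.1,0.9,0,0,0,0,0]]'; python3 -m creep '[[9.7,2.7,0,0,0,0,0],[9.1,4.3,0,0,0,0,0],[8.2,5.8,0,0,0,0,0]]'
python3 - <<'E'
from h import *
p=bot.get_state()["position"][:2]-[544,107.3]; print(p,np.hypot(*p),np.degrees(np.arctan2(p[1],p[0])))
E
```

```text
t: 12.6
position: [553.5, 165.7, 89.0]
tool_rot: [-3.14, 0.001, 0.005]
contact_force: [-7.2, 0.7, 12.5]
grip_width: 0.228
finger_force: 40.0
t: 12.9
position: [580.7, 154.2, 89.1]
tool_rot: [-3.138, 0.001, 0.003]
contact_force: [-3.2, 5.0, 8.2]
grip_width: 0.224
finger_force: 40.0
[36.68806574 46.86147759] 59.51480697842627 51.94244514233908
```

```bash
python3 -m creep '[[7.1,7.2,0,0,0,0,0],[5.7,8.3,0,0,0,0,0],[4.2,9.2,0,0,0,0,0]]'; python3 -m creep '[[2.6,9.8,0,0,0,0,0],[0.8,10.1,0,0,0,0,0],[-0.9,10.1,0,0,0,0,0]]'
python3 - <<'E'
from h import *
p=bot.get_state()["position"][:2]-[544,107.3]; print(p,np.hypot(*p),np.degrees(np.arctan2(p[1],p[0])))
E
```

```text
t: 13.2
position: [599.4, 129.1, 89.1]
tool_rot: [-3.138, 0.001, -0.004]
contact_force: [1.3, 5.6, 4.6]
grip_width: 0.228
finger_force: 40.0
t: 13.5
position: [602.1, 96.8, 89.1]
tool_rot: [-3.141, 0.001, -0.005]
contact_force: [3.1, 1.6, 4.4]
grip_width: 0.228
finger_force: 40.0
[ 58.1147997  -10.46701572] 59.04988029325096 -10.21003932891522
```

```bash
python3 -m creep '[[-2.7,9.7,0,0,0,0,0],[-4.3,9.1,0,0,0,0,0],[-5.8,8.2,0,0,0,0,0],[-7.2,7.1,0,0,0,0,0]]'; python3 -m creep '[[-8.3,5.7,0,0,0,0,0],[-9.2,4.2,0,0,0,0,0],[-9.8,2.6,0,0,0,0,0],[-10.1,0.8,0,0,0,0,0]]'; python3 -m creep '[[-10.1,-0.9,0,0,0,0,0],[-9.7,-2.7,0,0,0,0,0],[-9.1,-4.3,0,0,0,0,0],[-8.2,-5.8,0,0,0,0,0]]'; python3 -m creep '[[-7.1,-7.2,0,0,0,0,0],[-5.7,-8.3,0,0,0,0,0],[0,0,0,0,0,0,0],[0,0,0,0,0,0,0]]';python3 - <<'E'
from h import *
p=bot.get_state()["position"][:2]-[544,107.3]; print(p,np.hypot(*p),np.degrees(np.arctan2(p[1],p[0])))
E
```

```text
t: 13.9
position: [580.2, 61.8, 89.1]
tool_rot: [3.141, -0.002, 0.001]
contact_force: [0.9, 0.6, 6.7]
grip_width: 0.23
finger_force: 40.0
t: 14.3
position: [541.8, 50.0, 89.0]
tool_rot: [-3.14, 0.003, 0.001]
contact_force: [2.6, 8.0, 7.3]
grip_width: 0.226
finger_force: 40.0
t: 14.7
position: [506.5, 64.5, 89.1]
tool_rot: [-3.139, 0.003, -0.005]
contact_force: [10.0, 8.9, -0.8]
grip_width: 0.226
finger_force: 40.0
t: 15.1
position: [494.4, 79.8, 89.1]
tool_rot: [-3.14, 0.002, -0.006]
contact_force: [8.9, 5.8, 0.2]
grip_width: 0.229
finger_force: 40.0
[-49.62572704 -27.51458748] 56.74297585364525 -150.99417321500175
```

```bash
python3 -m creep '[[-1.2,-4.8,0,0,0,0,0],[-1.8,-4.7,0,0,0,0,0],[-1,-2.9,0,0,0,0,0],[-0.7,-2.9,0,0,0,0,0],[0,0,0,0,0,0,0]]';python3 - <<'E'
from h import *
st=bot.get_state();p=st["position"][:2]-[544,107.3]; print(p,np.hypot(*p),np.degrees(np.arctan2(p[1],p[0])),st["contact_force"])
E
```

```text
t: 15.6
position: [488.8, 94.2, 89.1]
tool_rot: [-3.141, 0.002, -0.003]
contact_force: [5.1, 1.5, 3.8]
grip_width: 0.229
finger_force: 40.0
[-55.16918054 -13.08420284] 56.69951363101498 -166.65794808250638 [5.13422145 1.45972185 3.80236928]
```

```bash
for i in 1; do python3 -m creep '[[-0.1,-1.5,0,0,0,0,0],[-0.3,-1.5,0,0,0,0,0],[0,0,0,0,0,0,0]]'; python3 -m creep '[[-0.2,-1.5,0,0,0,0,0],[0,0,0,0,0,0,0]]';python3 -m creep '[[-0.1,-1.5,0,0,0,0,0],[0,0,0,0,0,0,0]]'; done
```

```text
t: 15.9
position: [488.2, 96.9, 89.0]
tool_rot: [-3.142, 0.002, -0.001]
contact_force: [5.2, 1.5, 5.4]
grip_width: 0.227
finger_force: 40.0
t: 16.1
position: [487.9, 98.4, 89.0]
tool_rot: [-3.142, 0.002, -0.001]
contact_force: [4.4, 1.4, 5.9]
grip_width: 0.231
finger_force: 40.0
t: 16.3
position: [487.7, 99.8, 89.0]
tool_rot: [3.142, -0.002, 0.001]
contact_force: [4.0, -0.4, 5.5]
grip_width: 0.227
finger_force: 40.0
```

```bash
python3 -m creep '[[-0.1,-1,0,0,0,0,0],[0,0,0,0,0,0,0]]'; python3 -m creep '[[-0.1,-1,0,0,0,0,0],[0,0,0,0,0,0,0]]';python3 -m creep '[[0,-1,0,0,0,0,0],[0,0,0,0,0,0,0]]'
```

```text
t: 16.5
position: [487.6, 100.8, 89.0]
tool_rot: [3.141, -0.002, 0.0]
contact_force: [3.9, 0.5, 6.6]
grip_width: 0.225
finger_force: 40.0
t: 16.7
position: [487.5, 101.7, 89.0]
tool_rot: [3.141, -0.002, 0.0]
contact_force: [3.3, -0.3, 5.5]
grip_width: 0.23
finger_force: 40.0
t: 16.9
position: [487.4, 102.7, 89.0]
tool_rot: [3.141, -0.002, 0.0]
contact_force: [3.3, -0.1, 7.4]
grip_width: 0.23
finger_force: 40.0
```

```bash
python3 -m creep '[[0,-1,0,0,0,0,0],[0,0,0,0,0,0,0]]'; python3 -m creep '[[0,-1,0,0,0,0,0],[0,0,0,0,0,0,0]]'
```

```text
t: 17.1
position: [487.3, 103.7, 89.0]
tool_rot: [3.141, -0.002, -0.0]
contact_force: [3.8, -0.3, 6.7]
grip_width: 0.227
finger_force: 40.0
t: 17.3
position: [487.3, 104.7, 89.0]
tool_rot: [3.141, -0.002, -0.0]
contact_force: [2.8, -0.2, 6.9]
grip_width: 0.228
finger_force: 40.0
```

```bash
python3 -m creep '[[0,-1,0,0,0,0,0],[0,0,0,0,0,0,0]]'; python3 -m creep '[[0,-1,0,0,0,0,0],[0,0,0,0,0,0,0]]';  python3 -m creep '[[0,-1,0,0,0,0,0],[0,0,0,0,0,0,0]]'
```

```text
t: 17.5
position: [487.2, 105.7, 89.0]
tool_rot: [3.141, -0.002, -0.001]
contact_force: [2.0, -0.5, 8.2]
grip_width: 0.232
finger_force: 40.0
t: 17.7
position: [487.2, 106.0, 89.0]
tool_rot: [3.14, -0.001, -0.001]
contact_force: [2.5, -4.3, 6.6]
grip_width: 0.226
finger_force: 40.0
t: 17.9
position: [487.2, 106.6, 89.0]
tool_rot: [3.14, -0.001, -0.001]
contact_force: [2.8, -6.7, 7.7]
grip_width: 0.23
finger_force: 40.0
```

```bash
python3 -m creep '[[0,-0.7,0,0,0,0,0],[0,0,0,0,0,0,0]]'; python3 -m creep '[[0,-0.7,0,0,0,0,0],[0,0,0,0,0,0,0]]'
```

```text
t: 18.1
position: [487.2, 107.2, 89.0]
tool_rot: [3.139, -0.001, -0.001]
contact_force: [2.6, -5.7, 8.1]
grip_width: 0.226
finger_force: 40.0
t: 18.3
position: [487.2, 107.8, 89.0]
tool_rot: [3.139, -0.001, -0.001]
contact_force: [1.8, -7.7, 8.1]
grip_width: 0.231
finger_force: 40.0
```

```bash
python3 -m creep '[[0,-0.6,0,0,0,0,0],[0,0,0,0,0,0,0],[0,0,0,0,0,0,0]]'
```

```text
t: 18.6
position: [487.2, 108.4, 89.0]
tool_rot: [3.139, -0.001, -0.001]
contact_force: [2.8, -7.1, 6.6]
grip_width: 0.227
finger_force: 40.0
```

```bash
python3 -m creep '[[0,-0.5,0,0,0,0,0],[0,0,0,0,0,0,0],[0,0,0,0,0,0,0]]'; python3 -m creep '[[0,-0.4,0,0,0,0,0],[0,0,0,0,0,0,0],[0,0,0,0,0,0,0]]'
```

```text
t: 18.9
position: [487.2, 108.9, 89.0]
tool_rot: [3.139, -0.001, -0.001]
contact_force: [3.1, -7.1, 7.9]
grip_width: 0.226
finger_force: 40.0
t: 19.2
position: [487.1, 109.1, 89.0]
tool_rot: [3.139, -0.001, -0.001]
contact_force: [2.8, -8.2, 8.2]
grip_width: 0.227
finger_force: 40.0
```

Position is starting to lag behind the command, so I'll use smaller steps.

```bash
python3 -m creep '[[0,-0.4,0,0,0,0,0],[0,0,0,0,0,0,0],[0,0,0,0,0,0,0]]'; python3 -m creep '[[0,-0.3,0,0,0,0,0],[0,0,0,0,0,0,0],[0,0,0,0,0,0,0]]'
```

```text
t: 19.5
position: [487.2, 109.2, 89.0]
tool_rot: [3.138, -0.001, -0.001]
contact_force: [2.7, -10.3, 9.0]
grip_width: 0.226
finger_force: 40.0
t: 19.8
position: [487.2, 109.3, 89.0]
tool_rot: [3.138, -0.001, -0.001]
contact_force: [1.8, -11.0, 8.0]
grip_width: 0.227
finger_force: 40.0
```

```bash
python3 -m creep '[[0,-0.4,0,0,0,0,0],[0,0,0,0,0,0,0],[0,0,0,0,0,0,0]]'; python3 -m creep '[[0,-0.2,0,0,0,0,0],[0,0,0,0,0,0,0],[0,0,0,0,0,0,0]]'
```

```text
t: 20.1
position: [487.2, 109.4, 89.0]
tool_rot: [3.138, -0.001, -0.002]
contact_force: [2.4, -12.1, 7.9]
grip_width: 0.226
finger_force: 40.0
t: 20.4
position: [487.2, 109.4, 89.0]
tool_rot: [3.137, -0.001, -0.002]
contact_force: [2.6, -12.5, 7.8]
grip_width: 0.227
finger_force: 40.0
```

The stop is solid: force is up from 7 N to 12.5 N with no further motion. I'll unload, release and lift.

```bash
python3 -m creep '[[0,0.8,0,0,0,0,0],[0,0.7,0,0,0,0,0],[0,0,0,0,0,0,0.55],[0,0,0,0,0,0,0.55],[0,0,0,0,0,0,0.55],[0,0,0,0,0,0,0.55],[0,0,-20,0,0,0,0.55],[0,0,-40,0,0,0,0.55],[-20,0,-40,0,0,0,0.55],[0,0,0,0,0,0,0.55],[0,0,0,0,0,0,0.55]]'
python3 - <<'E'
from h import *
s=bot.snapshot("wrist"); cv2.imwrite("pics/w7.png",cv2.resize(s["pixels"],None,fx=1.5,fy=1.5))
E
```

```text
t: 21.5
position: [467.4, 110.7, 189.2]
tool_rot: [-3.142, 0.001, -0.002]
contact_force: [-1.0, -0.2, 0.0]
grip_width: 0.553
finger_force: 0.0
```

View pics/w7.png

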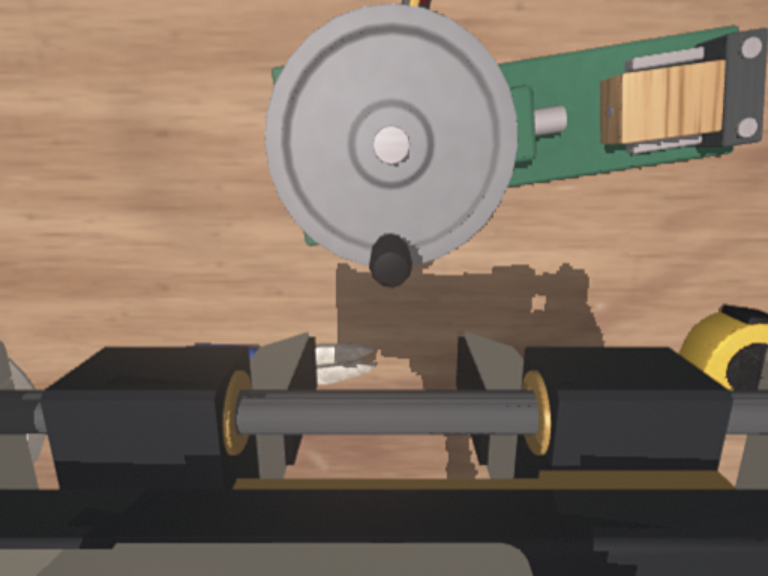

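The picture shows the pin flush at (612,115), the block home against the anvil at (725,100), and the ram drawn back at (565,120). The brass lug is against the red bumper at (415,3), and the gripper is clear of everything.

```bash
python3 -c "
from rig import bot
print(bot.finish_job())"
```

```text
the job is handed in; nothing more can be done
None
```

The job is handed in: the pin is flush, the block is home in the nest, the ram has drawn back, and the wheel rests against its pushed-in red bumper. The bumper went solid at about 12.5 N, under the 23 N at which the stop slips; the gripper is clear and I handed in at about 21.5 s.

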